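# Turn the nut dispenser label to the front and push out one nut

### The job

Turn the yellow push dispenser on its foot until its white label and spout face the front, with the spout straight above the egg cup, and leave it still. Then push the orange cap on top all the way down and let it spring up again, so that the nut drops into the egg cup. Leave the egg cup standing on its pad and do not disturb the bowls, the scoop or the rolling pin.

Things in the scene. Friction and masses are not known exactly. Their poses are not given: they have to be found in the camera images.
- axis (a point): Centre of the dispenser's fixed grey foot (disc, 92 mm diameter, 12 mm high), on the work surface. The foot cannot move; its x axis points to the FRONT, towards the egg cup's pad; z is up, the axis about which the dispenser turns. Dispenser: yellow upright cylinder, 72 mm diameter, its shoulder 155 mm above the work surface.
- rib (a point): Middle of one of four equal grey finger ribs on the dispenser's upper edge, at 45 (this one), 135, 225, 315 degrees from the label, anticlockwise. Each is an upright radial plate 8 mm thick, reaching out to 64 mm from the axis, 137 to 157 mm above the work surface. A fingertip beside a rib, about 58 mm from the axis (clear of the cylinder), moved round the axis turns the dispenser.
- dispenser (a joint): Turning angle of the dispenser on its foot (rad), anticlockwise from above. 0, and any whole turn (6.283), means that the label and spout face the front. It turns freely either way past whole turns, with a steady resistance of 0.06 N m, and stays where it is left.
- label (a point): Centre of the white label (brown dot in the middle, about 50 mm round the curve, 32 mm high) on the side of the yellow cylinder, 36 mm from the axis, 127 mm up. A small white patch on the shoulder above it shows from above.
- spout (a point): Centre of the spout's outlet, in its underside 58 mm above the work surface, 83 mm from the axis, directly below and outward of the label. The spout is a yellow box 27 mm wide, its roof 104 mm up, reaching to 97 mm from the axis. It passes 8 mm over the egg cup's rim as the dispenser turns.
- cup_pad (a point): Centre of the top of the round grey pad (62 mm diameter, 4 mm thick) fixed to the front of the foot, 83 mm from the axis, on which the egg cup stands. The spout belongs straight above it.
- cup_mouth (a point): Centre of the egg cup's rim. White ceramic egg cup, loose, 46 mm tall, 50 mm outer and 44 mm inner diameter at the rim, bowl 24 mm deep; its rim is 50 mm above the work surface as it stands on the pad. z is its axis, pointing up.
- push_cap (a point): Centre of the flat top of the orange push cap (40 mm diameter, 12 mm thick) on top of the dispenser, on the axis, 189 mm above the work surface when up. It moves straight down.
- plunger (a joint): How far the push cap is pressed (m): 0 up, 0.020 fully down. A spring resists with 2 N at the start and 8 N fully down, and lifts it again. Near the bottom of its travel it opens a gate inside and the nut rolls down the spout in about half a second, so keep it down that long.
- nut_center (a point): Centre of the one hazelnut (ball of 18 mm diameter, 10 g). It waits hidden inside the dispenser, on the axis, 94 mm above the work surface.
- bowls_mid (a point): Bystander: stack of two aluminium bowls, 140 mm diameter, 61 mm high; the point is on its axis, 30 mm up.
- scoop_mid (a point): Bystander: grey plastic scoop, box 75 by 55 by 32 mm with a 95 mm handle to its -x; the point is in the middle of the box.
- pin_mid (a point): Bystander: short wooden rolling pin, 240 mm long along its x axis, 44 mm diameter; the point is its centre.

How it is judged:
By the outcome, as a careful person would: the job done as asked, in the order asked, and still so for the second after the job is handed in, with the robot touching nothing.
It also fails if it takes over 45 s, if anything falls off the work surface, if the arm or the gripper's body presses on something with over 40 N, if the wrist force passes 120 N, or if a joint passes its speed limit or range.

### The arm

A 7-joint arm with a two-finger parallel gripper is mounted at the origin on the work surface. World frame = base frame: x ahead of the robot, y to its left, z up, the work surface at z = 0. Lengths are in m, angles in rad, forces in N, time in s.
With the tool pointing down it reaches from about 0.425 to 0.925 m from the base axis. Payload 6.8 kg.
Tool frame: the origin (TCP) lies at the very end of the fingers, on their centre line; the grasp point (between the pads) lies 19 mm behind it; z points along the fingers, y is the direction in which the jaws open and shut (so a half turn about z gives the same grasp; the last joint's range is limited). The gripper opens to 85 mm and grips with 20 to 120 N. Pads are 22 mm wide; open, the fingers measure 114 mm over their backs; the gripper's body (76 mm by 85 mm) begins 54 mm behind the grasp point. The pads swing forward as they close: fully open they stand 13 mm farther back than shut.
Start: joints at [1.034, 0.477, 0.022, 1.555, -0.011, 1.109, -0.083], TCP at [0.281, -0.614, 0.231] pointing down, gripper open.
Joint ranges: [-2.96, 2.96], [-0.34, 2.1], [-1.41, 1.46], [0.24, 2.44], [-1.37, 4.51], [0.17, 1.92], [-2.96, 2.96]. Speed limits (rad/s): [2.39, 2.39, 3.14, 3.14, 3.14, 3.14, 3.14].

### API

Orientations are given as a unit quaternion [w, x, y, z].
In Python, from station import bot gives the robot as it stands.
- The arm moves only by the tool move_arm, never from a script. Its argument "commands" is text: rows parted by semicolons, each of 7 numbers parted by spaces: the opening, from 0 (shut) to 1 (fully open), then the shift along the tool's x, y, z in cm, then the turn, a rotation vector about the tool's x, y, z in degrees. In form: gripper tx ty tz rx ry rz; .... A call has 1 to 12 rows; each row shifts and turns the commanded pose from where the row before left it, along the tool's axes as they then stand; what a row does not reach is not made up. A row lasts 1/12 s, in which the tool goes at most 41.7 mm and 7.16 degrees, less where a joint would pass 70% of its speed; a pose out of reach is approached as far as the arm can. A call with a gripper value outside its range is refused whole. The fingers move at their own pace and stop on an object; "force" is the grip in N (left out, the last holds). Time passes only in rows, so rows that do not move let the fingers close. It gives the time, the measured TCP pose, the force and the opening at its end, in the units of the state.
- bot.get_obs(): the state, without advancing time (a new reading comes with each control period).
- bot.read_camera(name): name is "side" or "top" or "wrist"; returns a dict with "img" (420x560x3 uint8, red, green, blue), "K" (3x3 intrinsics, pixels), "rvec" (rotation vector, rad) and "tvec" (3), from world to camera coordinates, as OpenCV has them; the wrist camera has in their place "hand_eye" (4x4, takes a point from camera to tool coordinates, whose origin is the TCP and whose axes are the flange's). Camera axes: x right, y down, z forward; pixel columns grow to the right and rows downward; lengths in m; the calibration is good to about 2 mm. A picture is of the moment at which its call begins: read the wrist's pose just before it. There is no depth.
- bot.hand_in(): hands the job in, once; it reports no verdict.
The state is a dict: "t": time; "q": joint angles; "joint_vel": joint speeds; "joint_torque": joint torques, N m; "eef_pos": TCP position; "tool_rot": TCP orientation; "contact_force": force on the tool from outside, world axes, zero at the start; "torque": the same for the moment, N m; "gripper_width": opening from 0.0 (shut) to 1.0 (fully open).
Only numpy, scipy, OpenCV 4.12 (cv2) and the standard library are available. Lean on these libraries where they do the work, as an engineer would, in place of code of your own. Each camera call takes 0.05 s, during which the arm holds its last target. There are 200 camera calls.

## Working session

There is one attempt and no reset: what is moved stays moved. The work goes in short steps, Python scripts to look and compute and a tool call to move; the robot and the scene stay as the last step left them, time stands still between calls to the robot, and variables do not carry over. Pictures are saved under pics/ and viewed, about 8 in all and at most 12, crops included, and the job is handed in when it is done.

Besides the shell and the picture viewer there is one more tool, called after ">>>" by a JSON object that holds its "name" and its "arguments". move_arm: Moves the arm, as the interface text tells. Its arguments: {"type":"object","properties":{"commands":{"type":"string"},"force":{"type":"number"}},"required":["commands"]}

```bash
mkdir -p pics; ls; python3 - <<'E'
from station import bot
import cv2
o=bot.get_obs();print({k:o[k] for k in ('t','q','eef_pos','tool_rot')})
for n in ('side','top'):
    d=bot.read_camera(n);cv2.imwrite(f'pics/{n}0.png',d['img'][:,:,::-1]);print(n,d['K'],d['rvec'],d['tvec'])
E
```

```text
pics
{'t': 0.0, 'q': array([ 1.0339075 ,  0.47777325,  0.02238042,  1.55649113, -0.01149314,
        1.10928722, -0.08312185]), 'eef_pos': array([ 0.28035214, -0.6133583 ,  0.23032776]), 'tool_rot': array([-8.73656168e-04,  9.77108596e-01,  2.12739170e-01, -2.72356624e-04])}
side [[458.51485809   0.         281.97451753]
 [  0.         458.51485809 210.05251457]
 [  0.           0.           1.        ]] [ 0.43033265 -2.7203305   1.21426208] [0.53226144 0.1971526  1.04796087]
top [[543.66158544   0.         272.43663669]
 [  0.         543.66158544 212.6094991 ]
 [  0.           0.           1.        ]] [ 1.95955557 -2.2519629   0.24305774] [0.06533724 0.56990568 1.29412708]
```

View pics/top0.png

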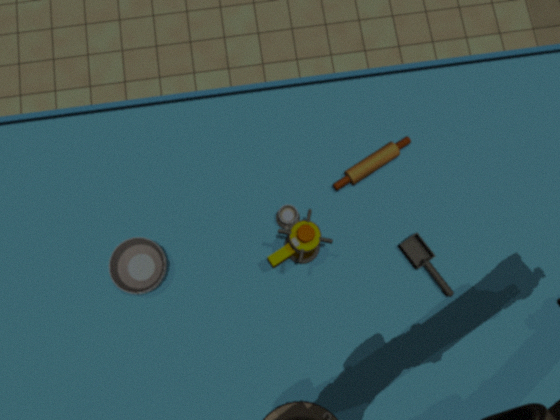

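View pics/side0.png

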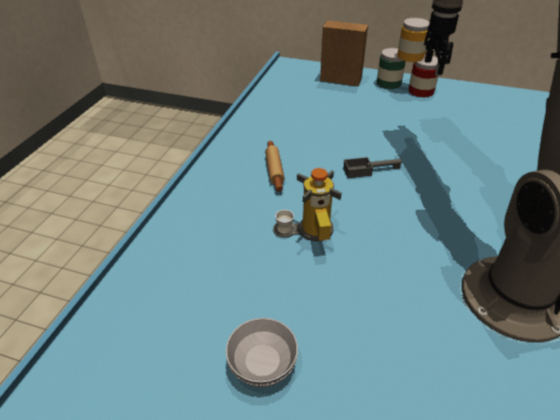

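The top view shows the cap near (306,234), the cup near (288,215) and the spout tip near (270,260). The side view shows the cap near (319,175) and the cup near (286,218). Next I'll turn these into world positions.

```bash
cat > h.py <<'E'
import cv2, numpy as np
from station import bot
def ray(d,uv):
    R=cv2.Rodrigues(np.array(d['rvec']))[0]; t=np.array(d['tvec']).ravel()
    p=cv2.undistortPoints(np.array([[uv]],float),d['K'],None).ravel()
    return -R.T@t, R.T@np.array([p[0],p[1],1.])
def on(d,uv,z):
    c,v=ray(d,uv); return c+v*(z-c[2])/v[2]
def proj(d,P): return cv2.projectPoints(np.array(P,float).reshape(-1,3),np.array(d['rvec']),np.array(d['tvec']),d['K'],None)[0].reshape(-1,2)
def blob(img,lo,hi,box):
    x0,y0,x1,y1=box
    m=cv2.inRange(cv2.cvtColor(img,cv2.COLOR_RGB2HSV)[y0:y1,x0:x1],lo,hi)
    n,l,s,c=cv2.connectedComponentsWithStats(m); k=1+np.argmax(s[1:,4])
    return c[k]+[x0,y0], s[k], (l==k)
E
python3 - <<'E'
from h import *
for n,box in (('top',(250,190,345,275)),('side',(265,160,350,245))):
    d=bot.read_camera(n);im=d['img'];x0,y0,x1,y1=box
    hsv=cv2.cvtColor(im,cv2.COLOR_RGB2HSV)
    c,s,_=blob(im,(5,180,90),(16,255,255),box);print(n,'cap',c,s,on(d,c,.187))
    c,s,_=blob(im,(22,150,60),(35,255,255),box);print('yellow',c,s)
    c,s,_=blob(im,(0,0,100),(180,80,255),(270,200,300,240));print('cup',c,s,on(d,c,.05))
    cv2.imwrite(f'pics/{n}crop.png',cv2.resize(im[y0:y1,x0:x1,::-1],None,fx=6,fy=6,interpolation=cv2.INTER_CUBIC))
a=cv2.imread('pics/topcrop.png');b=cv2.imread('pics/sidecrop.png')
h=max(a.shape[0],b.shape[0]);f=lambda i:cv2.copyMakeBorder(i,0,h-i.shape[0],0,0,0)
z=np.hstack([f(a),f(b)]);print(z.shape);cv2.imwrite('pics/crops.png',cv2.resize(z,None,fx=.73,fy=.73))
E
```

```text
top cap [302.  228.5] [52 38  1  2  2] [ 0.50060898 -0.07148966  0.187     ]
yellow [305.89423077 236.06009615] [ 40  31  30  30 416]
cup [287.39772727 214.63636364] [12  9 11 12 88] [ 0.5658697  -0.05096118  0.05      ]
side cap [318.94444444 174.39583333] [ 47   9  15  12 144] [ 0.48890637 -0.06658118  0.187     ]
yellow [322.8071066 218.7106599] [ 50  51  16  16 197]
cup [283.53515625 215.97265625] [  2   9  23  21 256] [ 0.56997023 -0.04441245  0.05      ]
(510, 1080, 3)
```

View pics/crops.png

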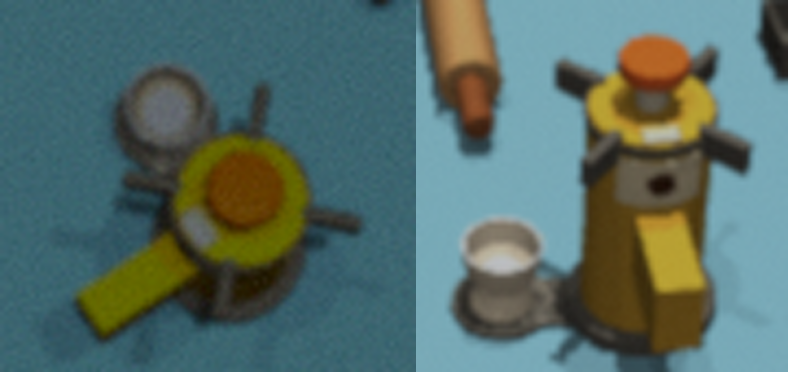

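The crops show the cap at about (306,233) in the top view, with its four ribs. The spout end is at about (270,262) and the cup rim at about (288,216). Next I'll triangulate these.

```bash
python3 - <<'E'
from h import *
T=bot.read_camera('top');S=bot.read_camera('side')
ct=np.array([250,190])+np.array([245,189])/4.38
cs=np.array([265,160])+np.array([(655-416),57])/4.38   # cap top face
cT=on(T,ct,.189);cS=on(S,cs,.189);print('cap',cT,cS)
a,u=ray(T,ct);b,v=ray(S,cs);k=np.linalg.lstsq(np.c_[u,-v],b-a,rcond=None)[0];print('tri',a+k[0]*u,b+k[1]*v)
f=lambda x,y:np.array([250,190])+np.array([x,y])/4.38
g=lambda x,y:np.array([265,160])+np.array([x-416,y])/4.38
cupT=on(T,f(166,113),.05);cupS=on(S,g(502,238),.05);print('cup',cupT,cupS)
sp=[on(T,f(*p),.104) for p in((78,297),(101,336))];print('spout end',sp,np.linalg.norm(sp[0]-sp[1]))
lp=on(T,f(199,229),.155);print('patch',lp)
spS=[on(S,g(*p),.104) for p in((653,291),(703,290))];print('spout S',spS,np.linalg.norm(spS[0]-spS[1]))
rb=[on(T,f(*p),.157) for p in((264,90),(127,181),(222,312),(355,226))];print('ribs',rb, np.mean(rb,0))
rS=[on(S,g(*p),.157) for p in((560,68),(587,160),(745,152),(712,55))];print('ribsS', np.mean(rS,0))
for nm,ax,cup in(('T',cT,cupT),('S',cS,cupS)):
    d=(cup-ax)[:2];print(nm,'dist',np.linalg.norm(d),'front',np.degrees(np.arctan2(d[1],d[0])))
ang=lambda p,a:np.degrees(np.arctan2(*(p-a)[:2][::-1]))
print('spout ang',ang(np.mean(sp,0),cT),np.linalg.norm((np.mean(sp,0)-cT)[:2]),'S',ang(np.mean(spS,0),cS),'patch',ang(lp,cT),[ang(r,cT) for r in rb],[np.linalg.norm((r-cT)[:2]) for r in rb])
print([ang(r,cS) for r in rS],[np.linalg.norm((r-cS)[:2]) for r in rS])
E
```

```text
cap [ 0.48854645 -0.07847579  0.189     ] [ 0.48829798 -0.06966775  0.189     ]
tri [ 0.48981802 -0.07908588  0.18165263] [ 0.49035403 -0.07903698  0.18174133]
cup [ 0.56273133 -0.0517813   0.05      ] [ 0.56918752 -0.05121413  0.05      ]
spout end [array([0.45699906, 0.0130693 , 0.104     ]), array([0.43429187, 0.0036456 , 0.104     ])] 0.024585012385180467
patch [ 0.47673009 -0.05423712  0.155     ]
spout S [array([0.4615174 , 0.02035294, 0.104     ]), array([0.43630991, 0.01142687, 0.104     ])] 0.02674121100919395
ribs [array([ 0.54533914, -0.09913427,  0.157     ]), array([ 0.50688481, -0.0204183 ,  0.157     ]), array([ 0.43164962, -0.05953148,  0.157     ]), array([ 0.46669546, -0.13510487,  0.157     ])] [ 0.48764226 -0.07854723  0.157     ]
ribsS [ 0.48804898 -0.06603045  0.157     ]
T dist 0.07884157136618594 front 19.79062769809292
S dist 0.082967783795637 front 12.851153857380147
spout ang 116.29221446631625 0.09685301628040172 S 114.7177981147164 patch 115.98923569638607 [np.float64(-19.988978622429894), np.float64(72.47046392245313), np.float64(161.58435399163048), np.float64(-111.09969161544849)] [np.float64(0.06043329183801692), np.float64(0.060884872866831925), np.float64(0.05996778771466367), np.float64(0.060698586820292035)]
[np.float64(-14.728111523804682), np.float64(70.12932779663329), np.float64(156.49996537106833), np.float64(-111.83510632456814)] [np.float64(0.05933912227670592), np.float64(0.06107754351770981), np.float64(0.0631521060514963), np.float64(0.05708311282496186)]
```

>>> {"name": "move_arm", "arguments": {"commands": "0.3 2.06 -2.02 -0.23 0 0 0; 0.3 2.06 -2.02 -0.23 0 0 0; 0.3 2.06 -2.02 -0.23 0 0 0; 0.3 2.06 -2.02 -0.23 0 0 0; 0.3 2.06 -2.02 -0.23 0 0 0; 0.3 2.06 -2.02 -0.23 0 0 0; 0.3 2.06 -2.02 -0.23 0 0 0; 0.3 2.06 -2.02 -0.23 0 0 0; 0.3 2.06 -2.02 -0.23 0 0 0; 0.3 2.06 -2.02 -0.23 0 0 0; 0.3 2.06 -2.02 -0.23 0 0 0"}}

```text
t: 1.22
eef_pos: [0.3946, -0.3162, 0.2569]
tool_rot: [0.0, 0.977, 0.213, 0.0]
contact_force: [1.2, -0.0, 0.9]
gripper_width: 0.3
```

>>> {"name": "move_arm", "arguments": {"commands": "0.3 2.06 -2.02 -0.23 0 0 -4; 0.3 2.2 -1.87 -0.23 0 0 -4; 0.3 2.32 -1.71 -0.23 0 0 -4; 0.3 2.44 -1.55 -0.23 0 0 -4; 0.3 2.54 -1.37 -0.23 0 0 -4; 0.3 2.63 -1.19 -0.23 0 0 -4; 0.3 2.7 -1.0 -0.23 0 0 -4; 0.3 2.77 -0.81 -0.23 0 0 -4; 0.3 2.82 -0.61 -0.23 0 0 -4; 0.3 2.85 -0.42 -0.23 0 0 -4; 0.3 0 0 0 0 0 -4; 0.3 0 0 0 0 0 -3.4"}}

```text
t: 2.22
eef_pos: [0.4987, -0.0461, 0.2799]
tool_rot: [0.0, 0.807, 0.591, 0.0]
contact_force: [-1.2, -0.9, -0.7]
gripper_width: 0.304
```

```bash
cat >> h.py <<'E'
from scipy.spatial.transform import Rotation as Ro
def wrist():
    o=bot.get_obs(); d=bot.read_camera('wrist'); q=np.array(o['tool_rot'])
    M=np.eye(4);M[:3,:3]=Ro.from_quat(q[[1,2,3,0]]).as_matrix();M[:3,3]=o['eef_pos']
    W=np.linalg.inv(M@np.array(d['hand_eye']))
    d['rvec']=cv2.Rodrigues(W[:3,:3])[0];d['tvec']=W[:3,3]
    return o,d
def yaw(o):
    q=np.array(o['tool_rot']);R=Ro.from_quat(q[[1,2,3,0]]).as_matrix();return np.degrees(np.arctan2(R[1,0],R[0,0]))
E
python3 - <<'E'
from h import *
o,d=wrist();print(o['t'],o['eef_pos'],o['tool_rot'],yaw(o),o['gripper_width'],o['q']);print(d['hand_eye'],d['K'])
cv2.imwrite('pics/w1.png',d['img'][:,:,::-1]);np.savez('w1.npz',**{k:d[k] for k in('K','rvec','tvec')})
E
```

```text
2.2167 [ 0.49874296 -0.04609962  0.27990279] [1.14586775e-06 8.06927376e-01 5.90650479e-01 4.71451829e-04] 72.40638495460439 0.3044944808164606 [ 0.35037238  0.17126019 -0.42857322  1.88082518  0.07878683  1.10517896
 -0.41509912]
[[ 7.77219430e-04 -9.49458909e-01 -3.13890388e-01  8.20321944e-02]
 [ 9.99999661e-01  8.23349243e-04 -1.43907158e-05  6.41256060e-04]
 [ 2.72104807e-04 -3.13890270e-01  9.49459227e-01 -1.42671962e-01]
 [ 0.00000000e+00  0.00000000e+00  0.00000000e+00  1.00000000e+00]] [[306.69332186   0.         285.60189407]
 [  0.         306.69332186 205.99784238]
 [  0.           0.           1.        ]]
```

View pics/w1.png

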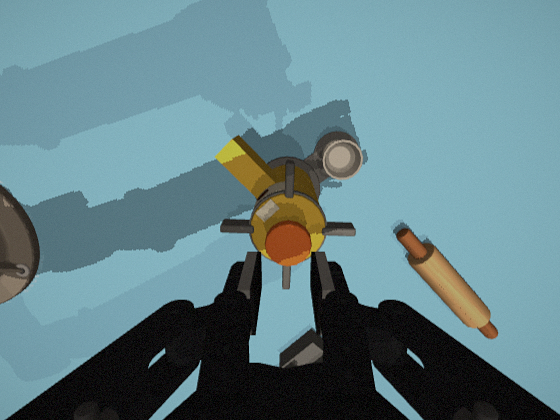

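The wrist view shows the cap at about (289,242), the cup rim at about (341,155), and rib tips at the left (222,226), right (355,228), up (289,163) and down (286,288).

```bash
python3 - <<'E'
from h import *
z=np.load('w1.npz');d={k:z[k] for k in z.files};im=cv2.imread('pics/w1.png')[:,:,::-1].copy()
c,s,m=blob(im,(3,150,120),(13,255,255),(255,205,325,275));print('cap blob',c,s)
hsv=cv2.cvtColor(im,cv2.COLOR_RGB2HSV)
# cap: top face = brighter part; report row profile of V
print(hsv[215:270:3,289].tolist())
cap=on(d,(289,244),.189);print('cap',cap,on(d,c,.186))
x0,y0=312,128
m=cv2.inRange(hsv[y0:185,x0:368],(0,0,110),(180,70,255));k=max(cv2.findContours(m,0,1)[0],key=cv2.contourArea)
e=cv2.fitEllipse(k);print('cup ell',np.array(e[0])+[x0,y0],e[1])
cup=on(d,np.array(e[0])+[x0,y0],.05);print('cup',cup)
R={'up':(289,164),'left':(222,226),'right':(355,228),'down':(286,288)}
P={k:on(d,v,.157) for k,v in R.items()}
ax=np.mean(list(P.values()),0);print('ribs mean',ax)
for a in(cap,ax):
    A=lambda p:(round(np.degrees(np.arctan2(p[1]-a[1],p[0]-a[0])),1),round(np.hypot(*(p-a)[:2]),4))
    print('cup',A(cup),{k:A(p) for k,p in P.items()},'spout',A((on(d,(216,154),.104)+on(d,(239,138),.104))/2),'patch',A(on(d,(267,211),.155)))
E
```

```text
cap blob [287.05996885 242.62149533] [  11   19   45   40 1284]
[[21, 192, 125], [22, 191, 107], [8, 185, 95], [11, 201, 133], [10, 195, 154], [12, 214, 148], [10, 203, 152], [10, 205, 153], [11, 215, 148], [11, 206, 151], [11, 203, 151], [10, 211, 149], [10, 208, 148], [10, 204, 150], [9, 206, 145], [14, 202, 183], [14, 195, 187], [13, 96, 119], [16, 39, 97]]
cap [ 0.49349338 -0.07442071  0.189     ] [ 0.49191848 -0.07406828  0.186     ]
cup ell [342.42363739 159.42301369] (39.316707611083984, 40.88212203979492)
cup [ 0.57111778 -0.04927963  0.05      ]
ribs mean [ 0.49311444 -0.07361728  0.157     ]
cup (np.float64(17.9), np.float64(0.0816)) {'up': (np.float64(72.3), np.float64(0.0615)), 'left': (np.float64(159.4), np.float64(0.0622)), 'right': (np.float64(-16.4), np.float64(0.062)), 'down': (np.float64(-109.7), np.float64(0.0635))} spout (np.float64(114.1), np.float64(0.0941)) patch (np.float64(121.5), np.float64(0.0265))
cup (np.float64(17.3), np.float64(0.0817)) {'up': (np.float64(71.8), np.float64(0.0609)), 'left': (np.float64(160.0), np.float64(0.0616)), 'right': (np.float64(-17.0), np.float64(0.0626)), 'down': (np.float64(-109.2), np.float64(0.0641))} spout (np.float64(114.1), np.float64(0.0933)) patch (np.float64(121.7), np.float64(0.0256))
```

>>> {"name": "move_arm", "arguments": {"commands": "0.3 1.5 0.2 0 0 0 1; 0.3 1.5 0.2 0 0 0 0; 0.3 0 0 0 0 0 0; 0.3 0 0 3 0 0 0; 0.3 0 0 3 0 0 0; 0.3 0 0 3 0 0 0; 0.3 0 0 2 0 0 0; 0.3 0 0 1.2 0 0 0; 0.3 0 0 1 0 0 0; 0.3 0 0 1 0 0 0; 0.3 0 0 0 0 0 0; 0.3 0 0 0 0 0 0"}}

```text
t: 3.27
eef_pos: [0.5115, -0.0215, 0.1377]
tool_rot: [-0.0, 0.814, 0.58, -0.0]
contact_force: [0.8, 0.5, 1.0]
gripper_width: 0.301
```

```bash
python3 - <<'E'
from h import *
o,d=wrist();print(o['t'],o['eef_pos'],yaw(o),o['contact_force'])
cv2.imwrite('pics/w2.png',d['img'][100:420,140:430,::-1].repeat(2,0).repeat(2,1)[:600])
E
```

```text
3.2667 [ 0.51146948 -0.02151609  0.1376613 ] 70.9392413508054 [0.77662382 0.4704562  0.95871752]
```

View pics/w2.png

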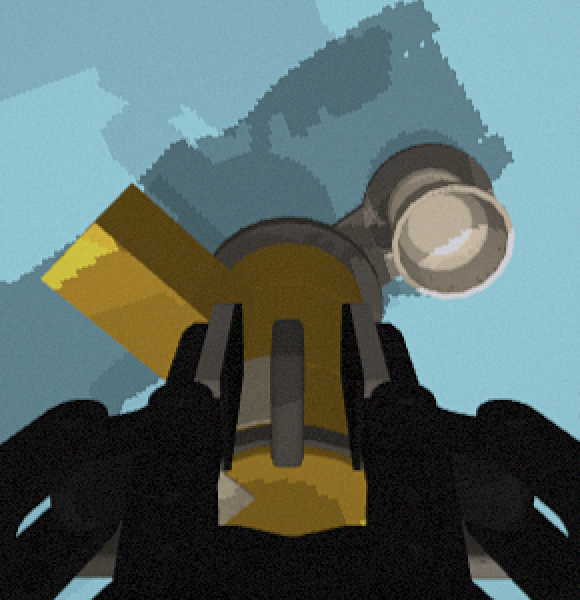

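The rib sits centred between the open fingers. Next I'll close on it gently.

>>> {"name": "move_arm", "arguments": {"commands": "0.08 0 0 0 0 0 0; 0.08 0 0 0 0 0 0; 0.08 0 0 0 0 0 0; 0.08 0 0 0 0 0 0; 0.08 0 0 0 0 0 0; 0.08 0 0 0 0 0 0", "force": 20}}

```text
t: 3.82
eef_pos: [0.5118, -0.0211, 0.1385]
tool_rot: [0.0, 0.814, 0.58, 0.0]
contact_force: [-2.6, 0.1, 6.1]
gripper_width: 0.089
```

```bash
python3 - <<'E'
from h import *
o=bot.get_obs();print(o['t'],o['eef_pos'],yaw(o),o['contact_force'],o['torque'],o['gripper_width'])
E
```

```text
3.8167 [ 0.51177756 -0.02109756  0.13851361] 70.94720362937673 [-2.64519406  0.10732841  6.14624551] [ 0.18259501  0.54566337 -0.19403339] 0.08882197694481565
```

>>> {"name": "move_arm", "arguments": {"commands": "0.08 -0.003 0.195 0 0 0 2; 0.08 -0.014 0.39 0 0 0 4; 0.08 -0.014 0.39 0 0 0 4; 0.08 -0.014 0.39 0 0 0 4; 0.08 -0.014 0.39 0 0 0 4; 0.08 -0.003 0.195 0 0 0 2; 0.08 0 0 0 0 0 0"}}

```text
t: 4.4
eef_pos: [0.5292, -0.0312, 0.1385]
tool_rot: [0.001, 0.903, 0.429, 0.0]
contact_force: [-1.3, -0.3, 5.4]
gripper_width: 0.088
```

```bash
python3 - <<'E'
from h import *
o=bot.get_obs();print(o['t'],o['eef_pos'],yaw(o),o['contact_force'],o['torque'],o['gripper_width'],o['q'])
p=np.array(o['eef_pos'])[:2]-[.493,-.0738];print(np.hypot(*p),np.degrees(np.arctan2(p[1],p[0])))
E
```

```text
4.4 [ 0.52920598 -0.03124582  0.13853222] 50.81705329991318 [-1.26107932 -0.31824517  5.36795552] [-0.12227828  0.3211154  -0.08509819] 0.08751697907270378 [ 0.21338348  0.37478589 -0.33277409  1.97121695  0.16544984  0.81991733
 -0.89494718]
0.05587244928536962 49.60817426321644
```

>>> {"name": "move_arm", "arguments": {"commands": "0.08 -0.014 0.39 0 0 0 4; 0.08 -0.021 0.487 0 0 0 5; 0.08 -0.021 0.487 0 0 0 5; 0.08 -0.021 0.487 0 0 0 5; 0.08 -0.021 0.487 0 0 0 5; 0.08 -0.021 0.487 0 0 0 5; 0.08 -0.021 0.487 0 0 0 5; 0.08 -0.021 0.487 0 0 0 5; 0.08 -0.021 0.487 0 0 0 5; 0.08 -0.021 0.487 0 0 0 5; 0.08 -0.021 0.487 0 0 0 5; 0.08 -0.014 0.39 0 0 0 4"}}

```text
t: 5.4
eef_pos: [0.5502, -0.083, 0.1386]
tool_rot: [0.001, 0.998, -0.064, 0.002]
contact_force: [1.5, -4.6, 1.0]
gripper_width: 0.088
```

```bash
python3 - <<'E'
from h import *
o,d=wrist();print(o['t'],o['eef_pos'],yaw(o),o['contact_force'],o['torque'],o['gripper_width'],o['q'])
p=np.array(o['eef_pos'])[:2]-[.493,-.0738];print(np.hypot(*p),np.degrees(np.arctan2(p[1],p[0])))
E
```

```text
5.4 [ 0.55024698 -0.0830068   0.13858595] -7.295740203998473 [ 1.54770444 -4.56834907  1.00165607] [-0.9164639  -0.36242905  0.28086179] 0.08804684737519079 [ 0.10931196  0.39311191 -0.09096417  1.92614405  0.05055236  0.82074718
 -1.7072256 ]
0.05798259483421983 -9.136413335667767
```

>>> {"name": "move_arm", "arguments": {"commands": "0.08 -0.014 0.4 0 0 0 4; 0.08 -0.014 0.4 0 0 0 4; 0.08 -0.014 0.4 0 0 0 4; 0.08 -0.014 0.4 0 0 0 4; 0.08 -0.003 0.2 0 0 0 2; 0.08 -0.003 0.2 0 0 0 2; 0.08 0 0 0 0 0 0; 0.08 0 0 0 0 0 0"}}

```text
t: 6.12
eef_pos: [0.5445, -0.103, 0.1386]
tool_rot: [0.001, 0.972, -0.234, 0.002]
contact_force: [3.1, -6.7, -0.1]
gripper_width: 0.096
```

```bash
python3 - <<'E'
from h import *
o,d=wrist();print(o['t'],o['eef_pos'],yaw(o),o['contact_force'],o['torque'],o['gripper_width'])
S=bot.read_camera('side')['img'];T=bot.read_camera('top')['img']
a=cv2.resize(d['img'][60:420,100:460],(400,400));b=cv2.resize(S[150:250,260:360],(400,400),interpolation=cv2.INTER_CUBIC)
cv2.imwrite('pics/w3.png',np.hstack([a,b])[:,:,::-1])
E
```

```text
6.1167 [ 0.5444651  -0.10301105  0.13860434] -27.09735305059208 [ 3.06193783 -6.69488939 -0.10364073] [-1.4915235  -0.51030475  0.32200515] 0.09601323621266526
```

View pics/w3.png

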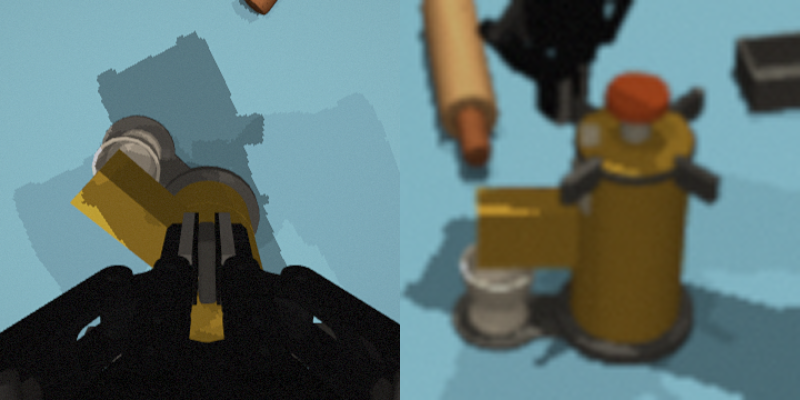

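>>> {"name": "move_arm", "arguments": {"commands": "0.3 0 0 0 0 0 0; 0.3 0 0 0 0 0 0; 0.3 0 0 0 0 0 0; 0.3 0 0 -1 0 0 0; 0.3 0 0 -3 0 0 0; 0.3 0 0 -3 0 0 0; 0.3 0 0 -3 0 0 0; 0.3 0 0 -3 0 0 0; 0.3 -1 0 -1 0 0 0; 0.3 -1 0 0 0 0 0; 0.3 -1 0 0 0 0 0; 0.3 0 0 0 0 0 0"}}

```text
t: 7.27
eef_pos: [0.5133, -0.085, 0.2763]
tool_rot: [0.0, 0.972, -0.233, -0.002]
contact_force: [0.2, -0.3, -0.1]
gripper_width: 0.298
```

```bash
python3 - <<'E'
from h import *
o,d=wrist();print(o['t'],o['eef_pos'],yaw(o),o['contact_force'])
cv2.imwrite('pics/w4full.png',d['img'][:,:,::-1]);np.savez('w4.npz',**{k:d[k] for k in('K','rvec','tvec')})
cv2.imwrite('pics/w4.png',cv2.resize(d['img'][100:320,150:430,::-1],None,fx=2.7,fy=2.7,interpolation=cv2.INTER_CUBIC))
E
```

```text
7.2667 [ 0.51334513 -0.08496555  0.27633384] -26.94970890484834 [ 0.1971302  -0.34600357 -0.07400503]
```

View pics/w4.png

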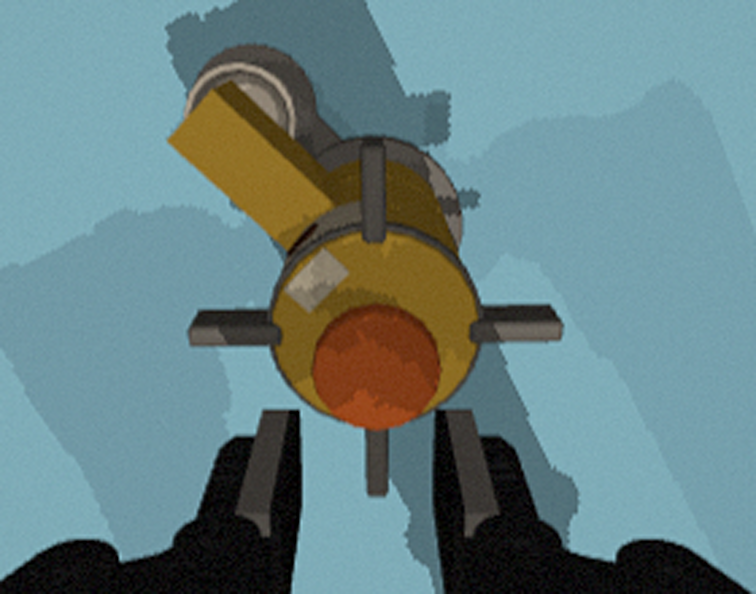

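The spout sits over the cup, the label patch is at about crop (317,279), and the ribs are nearly aligned with the tool. Next I'll quantify the remaining angle error.

```bash
python3 - <<'E'
from h import *
z=np.load('w4.npz');d={k:z[k] for k in z.files}
f=lambda x,y:np.array([150,100])+(np.array([x,y])+.5)/2.7-.5
P=[on(d,f(*p),.157) for p in((373,147),(192,320),(377,493),(560,314))]
ax=np.mean(P,0);cap=on(d,f(377,366),.189);print('axis',ax,cap)
A=lambda p,a=ax:(round(np.degrees(np.arctan2(p[1]-a[1],p[0]-a[0])),1),round(np.hypot(*(p-a)[:2]),4))
rb=[A(p) for p in P];print(rb,'label est',np.mean([rb[0][0]+45,rb[1][0]-45,rb[2][0]+225-360 if rb[2][0]>0 else rb[2][0]-135+360,rb[3][0]+135]))
sp=(on(d,f(168,140),.104)+on(d,f(214,86),.104))/2;print('spout',A(sp),'patch',A(on(d,f(317,279),.155)))
pad0=np.array([0,0])
# predicted image of rim & pad for front 15..20 deg (check), in crop px
for th in (16,17.6,19):
    c=ax[:2]+.083*np.array([np.cos(np.radians(th)),np.sin(np.radians(th))])
    t=np.linspace(0,2*np.pi,180)
    for r,h in((.025,.05),(.031,.004)):
        q=proj(d,np.c_[c[0]+r*np.cos(t),c[1]+r*np.sin(t),0*t+h]);q=(q-[150,100]+.5)*2.7-.5
        print(th,h,'L',q[:,0].min().round(),'R',q[:,0].max().round(),'top',q[:,1].min().round())
im=cv2.imread('pics/w4full.png')
E
```

```text
axis [ 0.49526418 -0.07756612  0.157     ] [ 0.49428632 -0.07719529  0.189     ]
[(np.float64(-26.0), np.float64(0.06)), (np.float64(61.5), np.float64(0.062)), (np.float64(153.8), np.float64(0.0655)), (np.float64(-113.4), np.float64(0.0623))] label est 18.975
spout (np.float64(20.0), np.float64(0.0942)) patch (np.float64(24.6), np.float64(0.0251))
16 0.05 L 187.0 R 301.0 top 47.0
16 0.004 L 194.0 R 320.0 top 30.0
17.6 0.05 L 183.0 R 298.0 top 51.0
17.6 0.004 L 191.0 R 317.0 top 34.0
19 0.05 L 180.0 R 294.0 top 55.0
19 0.004 L 188.0 R 314.0 top 37.0
```

>>> {"name": "move_arm", "arguments": {"commands": "0.1 0.3 -1.4 -1.5 0 0 0; 0.1 0.3 -1.4 -1.5 0 0 0; 0.1 0 0 0 0 0 -5.5; 0.1 0 0 0 0 0 -5.5; 0.1 0 0 0 0 0 -5.5; 0.1 0 0 0 0 0 -5.5; 0.1 0 0 0 0 0 -5.5; 0.1 0 0 0 0 0 -5.5; 0.1 0 0 0 0 0 -5.5; 0.1 0 0 0 0 0 -6; 0.1 0 0 0 0 0 0; 0.1 0 0 0 0 0 0"}}

```text
t: 8.32
eef_pos: [0.5338, -0.0643, 0.3064]
tool_rot: [-0.0, 0.989, 0.15, -0.001]
contact_force: [0.1, 0.6, -1.6]
gripper_width: 0.103
```

```bash
python3 - <<'E'
from h import *
o,d=wrist();print(o['t'],o['eef_pos'],yaw(o),o['q'])
cv2.imwrite('pics/w5full.png',d['img'][:,:,::-1]);np.savez('w5.npz',**{k:d[k] for k in('K','rvec','tvec')})
cv2.imwrite('pics/w5.png',cv2.resize(d['img'][80:300,150:430,::-1],None,fx=2.7,fy=2.7,interpolation=cv2.INTER_CUBIC))
E
```

```text
8.3167 [ 0.53384717 -0.06426216  0.30638683] 17.286226511255865 [ 0.10006868  0.19132041 -0.1116553   1.78283277  0.02285061  1.17079819
 -1.2876054 ]
```

View pics/w5.png

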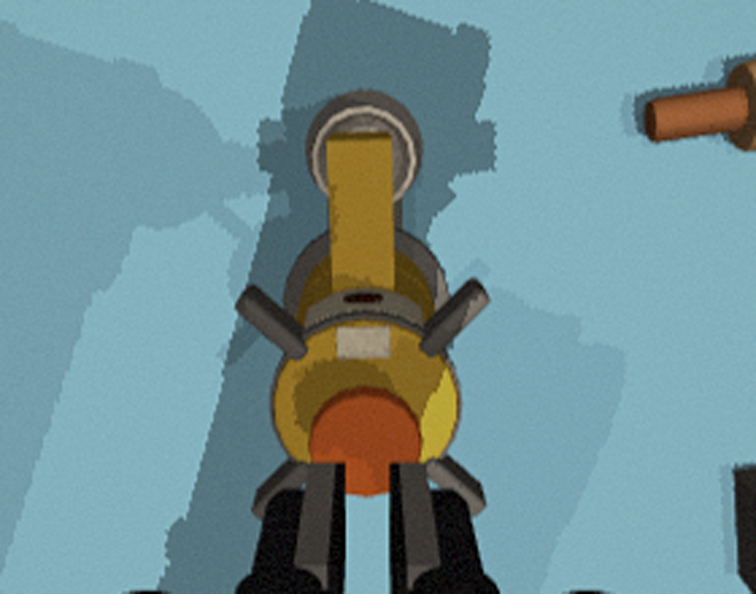

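The camera sits in the front plane here. The axis, cup and pad are at crop columns 364–366. The spout is at column 360, the patch at 363 and the rib pair at 363, so the dispenser is about 1.5° too far anticlockwise. I'll regrip and nudge it.

>>> {"name": "move_arm", "arguments": {"commands": "0.3 0 0 0 0 0 5.5; 0.3 0 0 0 0 0 5.5; 0.3 0 0 0 0 0 5.5; 0.3 0 0 0 0 0 5.5; 0.3 0 0 0 0 0 5.5; 0.3 0 0 0 0 0 5.5; 0.3 0 0 0 0 0 5.5; 0.3 0 0 0 0 0 6; 0.3 1.3 1.4 0 0 0 0; 0.3 1.4 1.5 0 0 0 0; 0.3 0 0 0 0 0 0; 0.3 0 0 0 0 0 0"}}

```text
t: 9.37
eef_pos: [0.545, -0.1033, 0.3071]
tool_rot: [0.0, 0.972, -0.236, -0.0]
contact_force: [-0.5, -0.7, 0.8]
gripper_width: 0.3
```

>>> {"name": "move_arm", "arguments": {"commands": "0.3 0 0 3 0 0 0; 0.3 0 0 3 0 0 0; 0.3 0 0 3 0 0 0; 0.3 0 0 3 0 0 0; 0.3 0 0 2 0 0 0; 0.3 0 0 1.4 0 0 0; 0.3 0 0 1 0 0 0; 0.3 0 0 0.5 0 0 0; 0.3 0 0 0 0 0 0"}}

```text
t: 10.12
eef_pos: [0.5447, -0.1016, 0.1378]
tool_rot: [-0.0, 0.972, -0.234, -0.001]
contact_force: [0.6, 0.3, 0.6]
gripper_width: 0.301
```

>>> {"name": "move_arm", "arguments": {"commands": "0.08 0 0 0 0 0 0; 0.08 0 0 0 0 0 0; 0.08 0 0 0 0 0 0; 0.08 0 0 0 0 0 0; 0.08 0 0 0 0 0 0; 0.08 0 0 0 0 0 0"}}

```text
t: 10.62
eef_pos: [0.5455, -0.1027, 0.1395]
tool_rot: [0.0, 0.972, -0.234, 0.001]
contact_force: [-1.6, -1.6, 6.0]
gripper_width: 0.09
```

```bash
python3 - <<'E'
from h import *
o=bot.get_obs();print(o['t'],o['eef_pos'],yaw(o),o['contact_force'],o['torque'],o['gripper_width'])
E
```

```text
10.6167 [ 0.54551499 -0.10267537  0.13949633] -27.052092735579414 [-1.63829689 -1.55066197  6.01156531] [-0.36990977  0.47204083  0.15807612] 0.09021423700863004
```

>>> {"name": "move_arm", "arguments": {"commands": "0.08 0 0.05 0 0 0 0.5; 0.08 0 0 0 0 0 0; 0.08 0 0 0 0 0 0; 0.15 0 0 0 0 0 0; 0.3 0 0 0 0 0 0; 0.3 0 0 0 0 0 0; 0.3 0 0 -1 0 0 0; 0.3 0 0 -3 0 0 0; 0.3 0 0 -4 0 0 0; 0.3 0 0 -4 0 0 0; 0.3 0 0 -4 0 0 0; 0.3 0 0 0 0 0 0"}}

```text
t: 11.62
eef_pos: [0.549, -0.103, 0.308]
tool_rot: [-0.001, 0.971, -0.238, 0.007]
contact_force: [1.6, -0.4, 0.2]
gripper_width: 0.297
```

>>> {"name": "move_arm", "arguments": {"commands": "0 -1.4 -1.5 0 0 0 -5.5; 0 -1.4 -1.5 0 0 0 -5.5; 0 0 0 0 0 0 -5.5; 0 0 0 0 0 0 -5.5; 0 0 0 0 0 0 -5.5; 0 0 0 0 0 0 -5.5; 0 0 0 0 0 0 -5.5; 0 0 0 0 0 0 -6.5; 0 0 0 0 0 0 0; 0 0 0 0 0 0 0"}}

```text
t: 12.45
eef_pos: [0.532, -0.0637, 0.2989]
tool_rot: [-0.0, 0.989, 0.15, 0.0]
contact_force: [-0.3, 0.4, 0.2]
gripper_width: 0.0
```

```bash
python3 - <<'E'
from h import *
o,d=wrist();print(o['t'],o['eef_pos'],yaw(o))
cv2.imwrite('pics/w6full.png',d['img'][:,:,::-1]);np.savez('w6.npz',**{k:d[k] for k in('K','rvec','tvec')})
cv2.imwrite('pics/w6.png',cv2.resize(d['img'][80:300,150:430,::-1],None,fx=2.7,fy=2.7,interpolation=cv2.INTER_CUBIC))
print((on(d,((366)/2.7+150,80+440/2.7),.189)))
E
```

```text
12.45 [ 0.53202108 -0.06370026  0.29891167] 17.27679560550947
[ 0.49671472 -0.0738736   0.189     ]
```

View pics/w6.png

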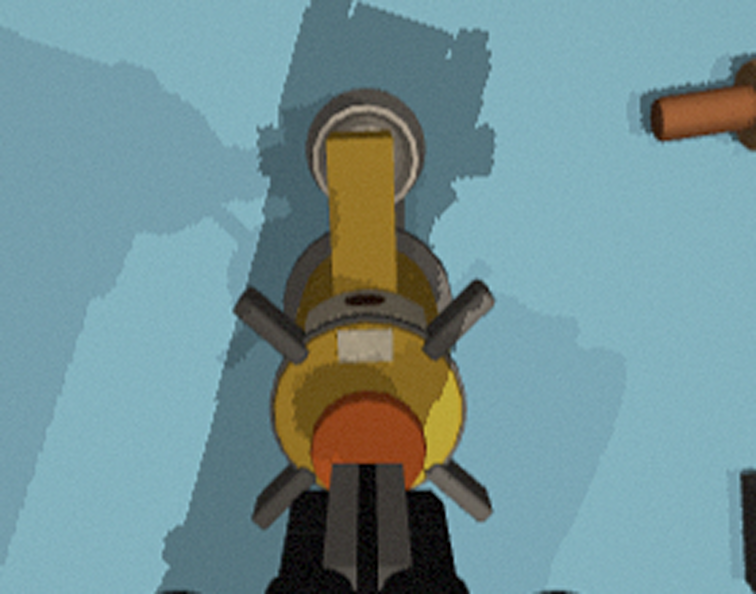

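Spout, patch and ribs still read about 1.3° anticlockwise of the front. I'll do one more regrip, with the tool turned slightly further.

>>> {"name": "move_arm", "arguments": {"commands": "0.3 0 0 0 0 0 5.7; 0.3 0 0 0 0 0 5.7; 0.3 0 0 0 0 0 5.7; 0.3 0 0 0 0 0 5.7; 0.3 0 0 0 0 0 5.7; 0.3 0 0 0 0 0 5.7; 0.3 0 0 0 0 0 5.7; 0.3 0 0 0 0 0 5.9; 0.3 1.5 1.5 0 0 0 0; 0.3 1.5 1.4 0 0 0 0; 0.3 0 0 0 0 0 0"}}

```text
t: 13.42
eef_pos: [0.5452, -0.1078, 0.2987]
tool_rot: [0.001, 0.969, -0.248, 0.001]
contact_force: [0.1, -0.3, 0.4]
gripper_width: 0.305
```

>>> {"name": "move_arm", "arguments": {"commands": "0.3 0 0 3 0 0 0; 0.3 0 0 3 0 0 0; 0.3 0 0 3 0 0 0; 0.3 0 0 3 0 0 0; 0.3 0 0 2 0 0 0; 0.3 0 0 1 0 0 0; 0.3 0 0 0.7 0 0 0; 0.3 0 0 0.4 0 0 0; 0.3 0 0 0 0 0 0"}}

```text
t: 14.17
eef_pos: [0.5451, -0.1034, 0.1378]
tool_rot: [-0.0, 0.97, -0.245, 0.0]
contact_force: [-0.3, -0.3, -0.5]
gripper_width: 0.3
```

>>> {"name": "move_arm", "arguments": {"commands": "0.08 0 0 0 0 0 0; 0.08 0 0 0 0 0 0; 0.08 0 0 0 0 0 0; 0.08 0 0 0 0 0 0; 0.08 0 0 0 0 0 0"}}

```text
t: 14.58
eef_pos: [0.5454, -0.104, 0.1388]
tool_rot: [0.0, 0.97, -0.245, 0.001]
contact_force: [-0.9, -2.1, 6.2]
gripper_width: 0.089
```

```bash
python3 - <<'E'
from h import *
o=bot.get_obs();print(o['t'],o['eef_pos'],yaw(o),o['contact_force'],o['torque'],o['gripper_width'])
E
```

```text
14.5833 [ 0.54541833 -0.10402399  0.13882316] -28.35507812501036 [-0.89320417 -2.09987886  6.22104776] [-0.31611539  0.2980561   0.17117043] 0.08903268720382022
```

>>> {"name": "move_arm", "arguments": {"commands": "0.12 0 0 0 0 0 0; 0.16 0 0 0 0 0 0; 0.3 0 0 0 0 0 0; 0.3 0 0 0 0 0 0; 0.3 0 0 -1 0 0 0; 0.3 0 0 -3 0 0 0; 0.3 0 0 -4 0 0 0; 0.3 0 0 -4 0 0 0; 0.3 0 0 -4 0 0 0; 0 -1.5 -1.5 0 0 0 -5.5; 0 -1.5 -1.4 0 0 0 -5.5; 0 0 0 0 0 0 -5.5"}}

```text
t: 15.58
eef_pos: [0.5296, -0.0602, 0.2994]
tool_rot: [-0.001, 0.995, -0.098, 0.001]
contact_force: [-0.8, -0.0, -0.6]
gripper_width: -0.003
```

>>> {"name": "move_arm", "arguments": {"commands": "0 0 0 0 0 0 -5.5; 0 0 0 0 0 0 -5.5; 0 0 0 0 0 0 -5.5; 0 0 0 0 0 0 -5.5; 0 0 0 0 0 0 -5.5; 0 0 0 0 0 0 -1.9; 0 0 0 0 0 0 0; 0 0 0 0 0 0 0"}}

```text
t: 16.25
eef_pos: [0.5302, -0.0645, 0.2981]
tool_rot: [0.0, 0.988, 0.152, 0.0]
contact_force: [-0.4, 1.3, 0.5]
gripper_width: -0.003
```

```bash
python3 - <<'E'
from h import *
o,d=wrist();print(o['t'],o['eef_pos'],yaw(o))
cv2.imwrite('pics/w7full.png',d['img'][:,:,::-1]);np.savez('w7.npz',**{k:d[k] for k in('K','rvec','tvec')})
cv2.imwrite('pics/w7.png',cv2.resize(d['img'][80:300,150:430,::-1],None,fx=2.7,fy=2.7,interpolation=cv2.INTER_CUBIC))
E
```

```text
16.25 [ 0.53017132 -0.06448353  0.29809493] 17.4823524635888
```

View pics/w7.png

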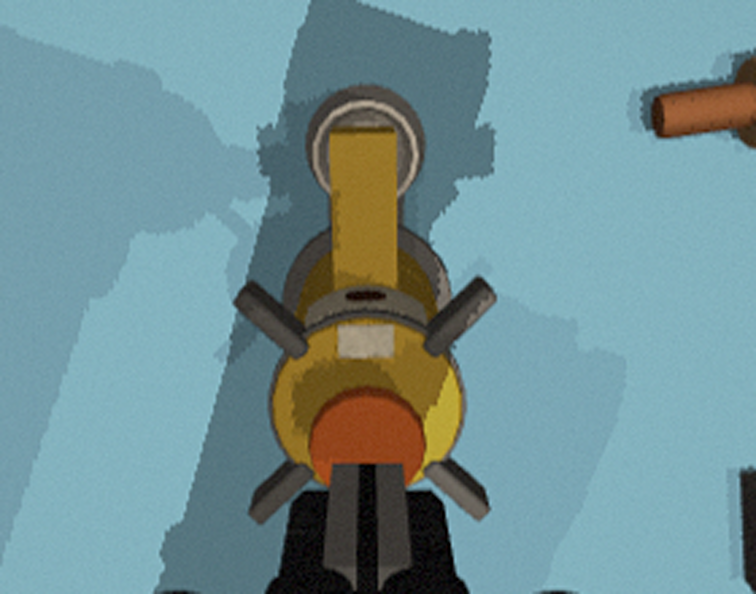

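The spout (column 363.5), patch (365.5), cup (366) and axis (368) now agree to about 0.6°, roughly 1 mm at the spout. Next I'll go over the cap.

>>> {"name": "move_arm", "arguments": {"commands": "0 -1.9 0.03 0 0 0 0; 0 -1.9 0.02 0 0 0 0; 0 0 0 0 0 0 0; 0 0 0 3 0 0 0; 0 0 0 3 0 0 0; 0 0 0 2 0 0 0; 0 0 0 1.5 0 0 0; 0 0 0 0 0 0 0; 0 0 0 0 0 0 0"}}

```text
t: 17.05
eef_pos: [0.4941, -0.0762, 0.2025]
tool_rot: [-0.0, 0.988, 0.153, -0.001]
contact_force: [-0.1, 0.5, -0.5]
gripper_width: 0.0
```

>>> {"name": "move_arm", "arguments": {"commands": "0 0 0 0.7 0 0 0; 0 0 0 0.5 0 0 0; 0 0 0 0.5 0 0 0; 0 0 0 0.5 0 0 0; 0 0 0 0.5 0 0 0; 0 0 0 0.3 0 0 0; 0 0 0 0 0 0 0"}}

```text
t: 17.63
eef_pos: [0.495, -0.0764, 0.1727]
tool_rot: [0.0, 0.988, 0.153, 0.001]
contact_force: [0.3, 0.3, 6.3]
gripper_width: -0.002
```

>>> {"name": "move_arm", "arguments": {"commands": "0 0 0 0.2 0 0 0; 0 0 0 0.2 0 0 0; 0 0 0 0.1 0 0 0; 0 0 0 0 0 0 0; 0 0 0 0 0 0 0"}}

```text
t: 18.05
eef_pos: [0.4951, -0.0764, 0.169]
tool_rot: [0.0, 0.988, 0.153, 0.001]
contact_force: [-1.8, 0.2, 13.7]
gripper_width: -0.002
```

At the end stop: 13.7 N is above the spring's 8 N. I'll push slightly more, hold for about 0.8 s, then release slowly.

>>> {"name": "move_arm", "arguments": {"commands": "0 0 0 0.1 0 0 0; 0 0 0 0 0 0 0; 0 0 0 0 0 0 0; 0 0 0 0 0 0 0; 0 0 0 0 0 0 0; 0 0 0 0 0 0 0; 0 0 0 0 0 0 0; 0 0 0 0 0 0 0; 0 0 0 0 0 0 0; 0 0 0 0 0 0 0; 0 0 0 0 0 0 0; 0 0 0 0 0 0 0"}}

```text
t: 19.05
eef_pos: [0.4953, -0.0765, 0.1689]
tool_rot: [0.0, 0.988, 0.153, 0.001]
contact_force: [-4.2, 1.2, 20.3]
gripper_width: -0.002
```

>>> {"name": "move_arm", "arguments": {"commands": "0 0 0 -0.6 0 0 0; 0 0 0 -0.6 0 0 0; 0 0 0 -0.6 0 0 0; 0 0 0 -0.6 0 0 0; 0 0 0 -1 0 0 0; 0 0 0 -3 0 0 0; 0 0 0 -3 0 0 0; 0 0 0 -3 0 0 0; 0 2 0 0 0 0 0; 0 3 0 0 0 0 0; 0 3 0 0 0 0 0; 0 0 0 0 0 0 0"}}

```text
t: 20.05
eef_pos: [0.5738, -0.0495, 0.2902]
tool_rot: [-0.001, 0.988, 0.154, 0.001]
contact_force: [0.0, 1.5, 0.3]
gripper_width: -0.0
```

```bash
python3 - <<'E'
from h import *
o,d=wrist();print(o['t'],o['eef_pos'],yaw(o),o['contact_force'])
S=bot.read_camera('side')['img'];T=bot.read_camera('top')['img']
r=lambda i:cv2.resize(i,(400,400),interpolation=cv2.INTER_CUBIC)
cv2.imwrite('pics/w8.png',np.hstack([r(d['img'][100:380,130:410]),r(S[150:250,260:360])])[:,:,::-1])
E
```

```text
20.05 [ 0.5737679  -0.04948303  0.29023692] 17.75242387418523 [0.03936557 1.54094735 0.30192243]
```

View pics/w8.png

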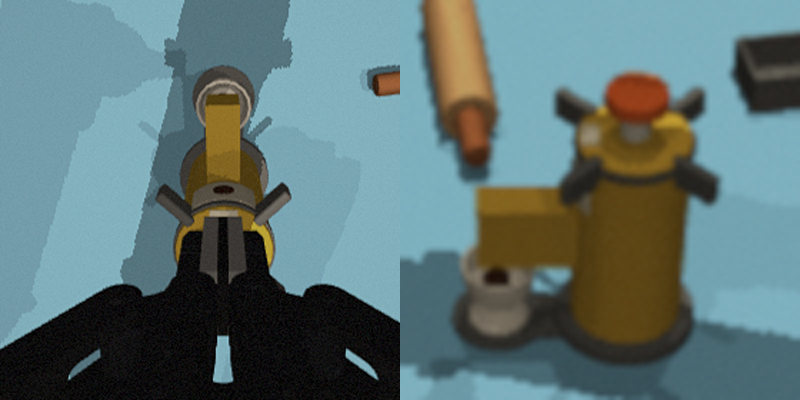

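The side view shows the nut, a dark ball, inside the egg cup. The cap is up again, the spout is over the cup and the arm is clear. Handing in.

```bash
python3 -c "
from station import bot
print(bot.hand_in())"
```

```text
the job is handed in; nothing more can be done
None
```

The job is done and handed in at about 20 s: the dispenser faces the front and the nut is in the egg cup.

- **Turning:** I gripped the rib at 315° from the label with 20 N and turned the dispenser about 98° clockwise. A wrist view from the front showed it about 1.5° short. The first regrip to correct it made no visible change. The second left about 0.6° by the spout and label patch, or about 1° by the ribs, which is roughly 1 mm at the spout.
- **Pressing:** I pressed the cap to its end stop (TCP at 0.169 m, 14–20 N at the wrist, against the 8 N spring), held it for about 1 s and let it rise.
- **Last checks:** The side view shows the cap up, the nut in the egg cup, the cup on its pad and the spout above it. The arm is about 10 cm above the dispenser, touching nothing. The rolling pin looks unmoved. I did not recheck the bowls and scoop after the start, but the arm stayed well clear of them.
- **Disagreement:** The fixed cameras differed by 7–9 mm on the heights of the cap and spout, so I relied on the wrist camera for positioning.

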